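# Clear the test rest and set the push gauge on its mark

### The job

First pick the black rubber boot off the sloping metal test rest and drop it into the basket. Then take the spring push gauge out of its wooden stand and hold it square to the sloping face of the rest, with the plunger's tip inside the marked ring that the boot was covering, pressing gently so that the plunger is about half way in; never push it in all the way, and leave the other two boots where they stand. Finish while holding the gauge there in the gripper: do not put it down or let go.

Things in the scene. Friction and masses are not known exactly. Their poses are not given: they have to be found in the camera images.
- rest: fixed test rest: an aluminium plate 120 mm up the slope x 150 mm wide on a dark base (about 120 x 150 mm). Its face rises 15 degrees toward the rest's +x and is 40 mm above the table over the origin. A lip along the low (-x) edge stands 8 mm off the face. Origin on the table under the middle; z up, y along the lip
- mark (a point): centre of the marked ring on the sloping face, 19 mm down the slope from the middle of the plate, about 35 mm above the table. The ring is a dark line, 20 mm inner and 26 mm outer diameter, with a centre dot; at the start the boot covers it. z is the outward normal of the face (15 degrees from vertical, leaning to the rest's -x), y runs along the lip
- boot: the finished boot: a short black rubber cup, round, 63 mm diameter and 43 mm high, 80 g or so (rigid enough to pinch across its outside), standing on the sloping face near its lip, over the ring. Origin: centre of its underside; z along its axis (square to the face at the start)
- basket: fixed moulded basket, open at the top, 235 mm (x) x 152 mm (y) and 118 mm high; inside clear space 200 x 102 mm, floor 2 mm up. Origin: centre of its underside, z up
- stand: fixed gauge stand: wooden block 64 x 64 mm on a 96 x 96 x 8 mm steel plate, its top 62 mm above the table, with an upright 24 mm hole through the middle. Origin: centre of its underside, z up
- gauge: round spring push gauge, about 130 g, hanging by its collar in the stand's hole. Origin: on its axis, at the collar's underside; z toward the butt end. Collar 34 mm dia. from z = 0 to 6 mm, grip 24 mm dia. from 6 to 72, black cap 27 mm dia. from 72 to 83; below the collar a 20 mm barrel to z = -30 and an 8 mm plunger to z = -45 mm. Pull it straight up 50 mm or more to clear the stand
- tip (a point): middle of the flat end of the plunger, on the gauge's axis 45 mm below its origin when the spring is not pressed; same axes as the gauge
- plunger (a joint): how far the plunger is pushed into the barrel (m): 0 out, 0.010 at its stop. The spring takes about 1 N to start and 0.5 N more for each millimetre
- boot_b: another boot like the first (63 mm diameter, 43 mm high), standing on the table behind the rest: leave it. Origin: centre of its underside
- boot_c: a third boot (62 mm diameter, 40 mm high), standing on the table behind the rest: leave it. Origin: centre of its underside
Not all that is in view belongs to the job. What is shaped like the boot but purple or yellow is not meant.

How it is judged:
On the way, in this order (a step that is already met when the one before it is completed fails the run):
1. the boot lies in the basket, let go (x of boot in the frame of basket between -0.105 and 0.105 m and y of boot in the frame of basket between -0.062 and 0.062 m and z of boot in the frame of basket below 0.09 m and contact force between boot and the fingers below 0.05 N and linear speed of boot below 0.05 m/s), for 0.2 s.
2. the gauge is held clear of its stand (contact force between gauge and the fingers above 1 N and contact force between gauge and stand below 0.05 N and distance between tip and stand above 0.07 m), for 0.2 s.
At the end, for the whole second after the job is handed in: Boot in the basket, let go. The gripper holds the gauge still, clear of its stand, within 0.10 rad of square to the face, its tip within 6 mm of the ring's centre, pressing the rest with 1 to 8 N, plunger 2.5 to 7.5 mm in; the other two boots within 15 mm of where they stood (x of boot in the frame of basket between -0.105 and 0.105 m and y of boot in the frame of basket between -0.062 and 0.062 m and z of boot in the frame of basket below 0.09 m and contact force between boot and the fingers below 0.05 N and value of joint plunger between 0.0025 and 0.0075 m and distance between tip and mark below 0.006 m and angle between the z axis of gauge and the z axis of mark, either way round below 0.1 rad and angle between gauge's own z axis and vertical below 0.5 rad and contact force between gauge and rest between 1 and 8 N and contact force between gauge and the fingers above 2 N and contact force between gauge and stand below 0.05 N and linear speed of gauge below 0.01 m/s and distance of each of boot_b, boot_c from where it was at the start of the episode below 0.015 m); the arm keeps its last pose, push and grip.
It fails at once if the plunger is pushed in all the way (value of joint plunger above 0.0097 m).
It fails at once if the gauge is pressed on the rest with more than 12 N (contact force between gauge and rest above 12 N).
It fails at once if one of the other two boots is moved (distance of any of boot_b, boot_c from where it was at the start of the episode above 0.015 m).
It also fails if it takes over 53 s, if anything falls off the work surface, if the arm or the gripper's body presses on something with over 40 N, if the wrist force passes 120 N, or if a joint passes its speed limit or range.

### The arm

A 6-joint arm with a two-finger parallel gripper is mounted at the origin on the work surface; the furniture and walls round the work are solid. World frame = base frame: x ahead of the robot, y to its left, z up, the work surface at z = 0. Lengths are in m, angles in rad, forces in N, time in s.
With the tool pointing down it reaches from about 0.25 to 0.8 m from the base axis. Payload 3.9 kg.
Tool frame: the origin (TCP) lies at the very end of the fingers, on their centre line; the grasp point (between the pads) lies 19 mm behind it; z points along the fingers, y is the line along which they close (so a half turn about z gives the same grasp; the last joint's range is limited). The gripper opens to 85 mm and grips with 20 to 120 N. Pads are 22 mm wide; open, the fingers measure 114 mm over their backs; the gripper's body (76 mm by 85 mm) begins 54 mm behind the grasp point. The pads swing forward as they close: fully open they stand 13 mm farther back than shut.
Start: joints at [1.275, 0.26, -0.138, 1.173, 0, 1.571], TCP at [0.153, 0.502, 0.231] pointing down, gripper open.
Joint ranges: [-2.78, 2.78], [-0.83, 1.72], [-1.28, 1.37], [-1.9, 2.12], [-1.57, 1.48], [-3.14, 3.14]. Speed limits (rad/s): [2.57, 2.57, 3.14, 3.14, 3.14, 3.14].

### API

Orientations are given as a unit quaternion [x, y, z, w].
In Python, from workcell import robot, optics gives the robot as it stands.
- The arm moves only by the tool servo_tool, never from a script. Its argument "rows" is a list of rows, each a list of 7 numbers: the turn, a rotation vector about the world's x, y, z in rad, then the shift along the world's x, y, z in mm, then the closure, from 0 (fully open) to 1 (shut). A call has 1 to 5 rows; each row is the pose to reach, as a shift and turn from the pose commanded when the call began; what a row does not reach only later rows make up. A row lasts 1/12 s, in which the tool goes at most 41.7 mm and 7.16 degrees, less where a joint would pass 70% of its speed; a pose out of reach is approached as far as the arm can. A call with a gripper value outside its range is refused whole. The fingers move at their own pace and stop on an object; "grip_force" is the grip in N (left out, the last holds). Time passes only in rows, so rows that repeat a pose let the fingers close. It gives the time, the measured TCP pose, the force, the opening and the grip force at its end, in the units of the state.
- robot.state(): the state, without advancing time (a new reading comes with each control period).
- optics.read_camera(name): name is "side" or "top"; returns (picture, depth): 400x640x3 uint8, red, green, blue; 400x640 float32, m along the optical axis (not along the pixel's ray), 0 where there is no reading.
- optics.camera_model(name): a dict with "camera_matrix" (3x3 intrinsics, pixels), "position" and "attitude" of the camera in the world. Camera axes: x right, y down, z forward; pixel columns grow to the right and rows downward; lengths in m; the calibration is good to about 2 mm. A picture is of the moment at which its call begins. camera_model takes no time and is no camera call.
- robot.finish_job(): hands the job in; it is judged then, once.
The state is a dict: "t": time; "joints": joint angles; "dq": joint speeds; "tau": joint torques, N m; "tcp_pos": TCP position; "orientation": TCP orientation; "ft_force": force on the tool from outside, world axes, zero at the start; "wrist_torque": the same for the moment, N m; "gripper_width": finger opening in m; "grip_force": force on a finger pad.
Only numpy, scipy, OpenCV 4.12 (cv2) and the standard library are available. Lean on these libraries where they do the work, as an engineer would, in place of code of your own. Each camera call takes 0.05 s, during which the arm holds its last target. There are 200 camera calls.

## Working session

There is one attempt and no reset: what is moved stays moved. The work goes in short steps, Python scripts to look and compute and a tool call to move; the robot and the scene stay as the last step left them, time stands still between calls to the robot, and variables do not carry over. Pictures are saved under pics/ and viewed, at most 10 in all, crops included, and the job is handed in when it is done.

Besides the shell and the picture viewer there is one more tool, called after "Request:" as name(argument=value, ...) on one line, values as JSON. servo_tool: Moves the arm, as the interface text tells. Its arguments: {"type":"object","properties":{"rows":{"type":"array"},"grip_force":{"type":"number"}},"required":["rows"]}

```bash
mkdir -p pics
cat > h.py <<'E'
import numpy as np, cv2
from scipy.spatial.transform import Rotation as R
from workcell import robot, optics
def cloud(name):
    im,d=optics.read_camera(name); m=optics.camera_model(name)
    K=np.array(m["camera_matrix"]); A=np.array(m["attitude"])
    Rm=A if A.shape==(3,3) else R.from_quat(A).as_matrix()
    v,u=np.mgrid[:400,:640]
    P=np.stack([(u-K[0,2])*d/K[0,0],(v-K[1,2])*d/K[1,1],d],-1)@Rm.T+np.array(m["position"])
    P[d==0]=np.nan
    return im,d,P
E
python3 - <<'E'
from h import *
for n in("side","top"):
    im,d,P=cloud(n); np.savez(n,im=im,d=d,P=P)
    cv2.imwrite(f"pics/{n}0.png",im[...,::-1]); print(optics.camera_model(n))
print(robot.state())
E
```

```text
{'camera_matrix': array([[452.1238862 ,   0.        , 319.68845959],
       [  0.        , 452.1238862 , 198.84303012],
       [  0.        ,   0.        ,   1.        ]]), 'position': array([0.44437865, 0.7583433 , 0.68337163]), 'attitude': array([-0.04116549,  0.89926018, -0.43437338,  0.03092396])}
{'camera_matrix': array([[398.83946588,   0.        , 320.17472467],
       [  0.        , 398.83946588, 191.80703075],
       [  0.        ,   0.        ,   1.        ]]), 'position': array([0.39591809, 0.02377082, 0.89605586]), 'attitude': array([-0.69566748,  0.71299767, -0.06656878,  0.05700599])}
{'t': 0.1, 'joints': array([ 1.27498257e+00,  2.60598237e-01, -1.39220897e-01,  1.17270221e+00,
        3.80115130e-05,  1.57080188e+00]), 'dq': array([-0.00037598, -0.0011905 ,  0.0023088 , -0.00072238,  0.00026268,
        0.00032697]), 'tau': array([ 5.19301977e-05, -4.06508231e+01,  2.54527473e+01,  1.01298967e-02,
       -7.71602686e-05, -1.05243763e-05]), 'tcp_pos': array([0.15285972, 0.50162356, 0.23056592]), 'orientation': array([ 1.47370894e-01,  9.89080924e-01, -8.50289667e-04, -1.45902005e-04]), 'ft_force': array([-0.23798836, -0.51605243,  0.11157287]), 'wrist_torque': array([ 0.02593879,  0.01619418, -0.00715721]), 'grip_force': 0.0, 'gripper_width': 0.08536320281547696}
```

View pics/top0.png

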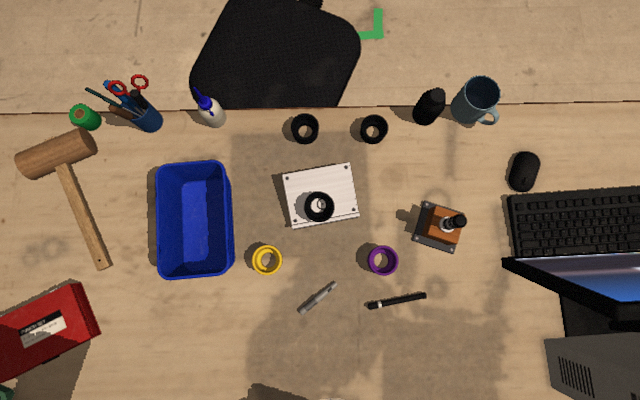

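View pics/side0.png

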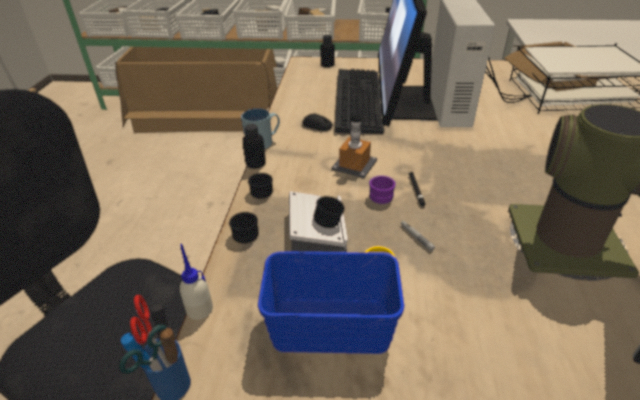

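Candidates for the boot: (319,206) black on the plate; (305,128) and (373,128) black on the table behind the rest (boot_b and boot_c); yellow (266,260); purple (382,260). I choose (319,206). The gauge is in the stand at (455,221), and the basket is at (195,220).

```bash
cat > m.py <<'E'
from h import *
T=np.load("top.npz"); im,P=T["im"],T["P"]; S=np.load("side.npz")
g=im.astype(int)
def box(a,x0,x1,y0,y1):
    M=np.zeros(a.shape[:2],bool); M[y0:y1,x0:x1]=1; return M
# face plane
M=box(im,275,365,158,232)&(g.min(-1)>135)&(P[...,2]>0.015)&(g.max(-1)-g.min(-1)<40)
Q=P[M]
for _ in range(6):
    c=Q.mean(0); n=np.linalg.svd(Q-c,full_matrices=False)[2][2]; n*=np.sign(n[2])
    Q=Q[abs((Q-c)@n)<0.003]
print("face n",n,"tilt",np.degrees(np.arccos(n[2])),"c",c,"N",len(Q),"std",((Q-c)@n).std())
ey=np.cross(n,[-n[0],-n[1],0]);  # placeholder
ex=np.array([-n[0],-n[1],0]); ex/=np.linalg.norm(ex); ey=np.cross([0,0,1],ex); s=np.cross(ey,n)
M2=box(im,270,370,155,235)&(abs((P-c)@n)<0.004)&(P[...,2]>0.012)
q=np.stack([(P[M2]-c)@s,(P[M2]-c)@ey],-1).astype(np.float32)
r=cv2.minAreaRect(q*1000); print("plate rect mm",r, "pct",np.percentile(q,[1,99],axis=0)*1000)
print("s",s,"yaw",np.degrees(np.arctan2(ex[1],ex[0])))
print("rect centre w",c+r[0][0]/1000*s+r[0][1]/1000*ey)
# boot: top ring
h=(P-c)@n
for nm,A in(("top",T),("side",S)):
    PP=A["P"];hh=(PP-c)@n; rr=np.linalg.norm(PP[...,:2]-c[:2],axis=-1)
    B=(hh>0.038)&(hh<0.048)&(rr<0.08)
    q=np.stack([(PP[B]-c)@s,(PP[B]-c)@ey],-1).astype(np.float32)
    cc=cv2.minEnclosingCircle(q*1000); print(nm,"boot top",cc,len(q),np.median(hh[B])); o=c+cc[0][0]/1000*s+cc[0][1]/1000*ey
    print("  boot axis at face",o,"top",o+.043*n)
# basket
for nm,A in(("top",T),("side",S)):
    PP=A["P"]; ii=A["im"].astype(int); B=(ii[...,2]>ii[...,0]+50)&(PP[...,2]>.105)&(PP[...,2]<.13)&(PP[...,1]>.1)&(PP[...,0]<.6)
    r=cv2.minAreaRect((PP[B][:,:2]*1000).astype(np.float32)); print(nm,"basket",r,B.sum())
# gauge & stand
for nm,A in(("top",T),("side",S)):
    PP=A["P"]; near=(PP[...,0]>.2)&(PP[...,0]<.5)&(PP[...,1]<-.15)&(PP[...,1]>-.42)
    for z0,z1 in((.055,.064),(.064,.07),(.075,.1),(.1,.13),(.138,.155)):
        B=near&(PP[...,2]>z0)&(PP[...,2]<z1); q=PP[B]
        if len(q)>5: print(nm,z0,z1,len(q),cv2.minAreaRect((q[:,:2]*1000).astype(np.float32)),cv2.minEnclosingCircle((q[:,:2]*1000).astype(np.float32)),np.median(q[:,2]))
a=cv2.resize(im[110:270,250:480,::-1],None,fx=3,fy=3,interpolation=cv2.INTER_CUBIC); cv2.imwrite("pics/crop1.png",a)
E
python3 m.py
```

```text
face n [-0.24752929 -0.04306232  0.96792298] tilt 14.551322180842474 c [0.55560669 0.00613121 0.04431834] N 2279 std 0.001230707666808954
plate rect mm ((-14.919906616210938, 5.480598449707031), (149.85572814941406, 120.42526245117188), 89.58658599853516) pct [[-66.26893476 -68.15675706]
 [ 44.3662037   79.04668003]]
s [0.95360015 0.16589648 0.25124711] yaw 9.868896518458365
rect centre w [0.54043972 0.00905555 0.04056975]
top boot top ((-34.757225036621094, 15.244791030883789), 31.645606994628906) 252 0.04179485614137606
  boot axis at face [0.51984932 0.01538432 0.03558568] top [0.50920556 0.01353264 0.07720637]
side boot top ((-33.42262268066406, 15.576441764831543), 33.28569793701172) 197 0.04189957380808563
  boot axis at face [0.52106516 0.01593247 0.035921  ] top [0.5104214  0.01408079 0.07754169]
top basket ((487.28704833984375, 263.875244140625), (227.47752380371094, 140.9488983154297), 3.775120258331299) 1494
side basket ((487.7950439453125, 264.95294189453125), (226.78482055664062, 140.94517517089844), 3.8727312088012695) 2447
top 0.055 0.064 527 ((443.9351501464844, -321.
[... 1271 characters left out ...]
8540039) ((427.4511413574219, -314.5431823730469), 107.46388244628906) 0.06534110830591588
side 0.075 0.1 172 ((418.80120849609375, -321.12371826171875), (195.06243896484375, 48.16045379638672), 62.5818977355957) ((435.16326904296875, -329.611572265625), 97.6947021484375) 0.08799167354080994
side 0.1 0.13 221 ((413.88311767578125, -318.5669860839844), (196.99400329589844, 51.01581954956055), 62.36513137817383) ((432.2500305175781, -328.1832275390625), 98.5323257446289) 0.11576645300480537
side 0.138 0.155 134 ((412.68438720703125, -319.4849853515625), (202.63626098632812, 50.86056900024414), 59.22185134887695) ((429.48321533203125, -329.4903869628906), 101.48856353759766) 0.14485152161875553
```

View pics/crop1.png

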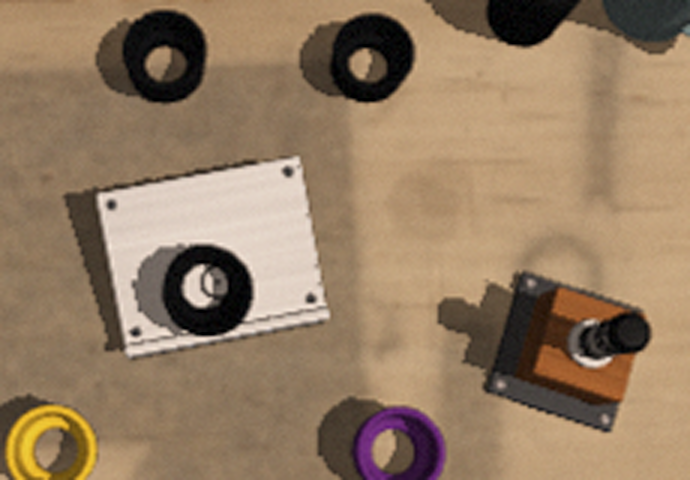

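The crop shows the black boot at crop (207,290), which is (319,207) in the full picture, on the plate just above the lip. The ring shows through its hole. The two black boots behind, the purple and yellow ones, and the gauge in its stand are all separate.

```bash
cat >> h.py <<'E'
YAW=np.radians(9.6)
def toolR(n,yaw):  # z=-n, y near yaw direction
    z=-np.array(n)/np.linalg.norm(n); y=np.array([np.cos(yaw),np.sin(yaw),0]); y-=z*(y@z); y/=np.linalg.norm(y)
    return R.from_matrix(np.stack([np.cross(y,z),y,z],1))
def n15(): return np.array([-np.sin(np.radians(15))*np.cos(YAW),-np.sin(np.radians(15))*np.sin(YAW),np.cos(np.radians(15))])
def plan(p,Rt,s=None):
    s=s or robot.state(); d=(Rt*R.from_quat(s["orientation"]).inv()).as_rotvec()
    print("turn",d.round(4),"|deg|",np.degrees(np.linalg.norm(d)).round(1),"shift mm",((np.array(p)-s["tcp_pos"])*1000).round(1))
E
python3 - <<'E'
from h import *
n=n15(); b=np.array([.5208,.0156,.0359])
print(n,b+.10*n,b+.005*n)
plan(b+.10*n,toolR(n,YAW+np.pi/2))
for nm in("top","side"):
    PP=np.load(nm+".npz")["P"]
    near=(PP[...,0]>.36)&(PP[...,0]<.56)&(PP[...,1]<-.2)&(PP[...,1]>-.36)
    for z0,z1 in((.056,.063),(.065,.07),(.075,.1),(.1,.13),(.136,.142),(.142,.15)):
        q=PP[near&(PP[...,2]>z0)&(PP[...,2]<z1)]
        if len(q)>5:
            m=(q[:,:2]*1000).astype(np.float32); print(nm,z0,len(q),cv2.minAreaRect(m),cv2.minEnclosingCircle(m),np.median(q[:,2]))
E
```

```text
[-0.25519455 -0.04316293  0.96592583] [0.49528054 0.01128371 0.13249258] [0.51952403 0.01538419 0.04072963]
turn [-0.0152 -0.2638  0.4609] |deg| 30.4 shift mm [ 342.4 -490.3  -98.1]
top 0.056 429 ((468.2927551269531, -253.24826049804688), (65.43553161621094, 64.39567565917969), 69.69354248046875) ((468.7677307128906, -253.52479553222656), 44.73758316040039) 0.06160728371086932
top 0.065 87 ((441.4158935546875, -298.27581787109375), (169.39491271972656, 58.08021926879883), 61.26164627075195) ((440.482177734375, -298.0604248046875), 88.44537353515625) 0.06733575051368712
top 0.075 82 ((426.572509765625, -302.8538818359375), (154.64553833007812, 18.704456329345703), 52.640377044677734) ((425.0012512207031, -301.65435791015625), 77.56770324707031) 0.0894758071635412
top 0.1 102 ((422.41375732421875, -302.8093566894531), (159.50096130371094, 17.93561553955078), 50.352294921875) ((422.02752685546875, -302.5242614746094), 79.97824096679688) 0.11702931452255783
top 0.136 30 ((421.1653747558594, -298.3297119140625), (156.69468688964844, 20.94831085205078), 46.2028923034668) ((425.096740722656
[... 750 characters left out ...]
299805), 50.92873001098633) ((423.4977722167969, -299.87567138671875), 78.68894958496094) 0.08575752608053183
side 0.1 144 ((422.052978515625, -301.6011047363281), (163.68353271484375, 19.894657135009766), 49.886573791503906) ((419.6454772949219, -299.5728454589844), 81.95051574707031) 0.11658309632782449
side 0.136 28 ((420.4452209472656, -299.950439453125), (163.2981414794922, 23.124710083007812), 46.423973083496094) ((421.7236022949219, -301.1668395996094), 81.6563491821289) 0.13938480657428431
side 0.142 58 ((419.776123046875, -299.83087158203125), (165.35171508789062, 24.75151824951172), 45.3541374206543) ((419.40411376953125, -299.46343994140625), 82.69381713867188) 0.14492919306403795
```

Request:
servo_tool(rows=[[0, -0.018, 0.031, 23, -33, 0, 0], [-0.002, -0.036, 0.062, 46, -66, 0, 0], [-0.003, -0.053, 0.092, 69, -98, 0, 0], [-0.004, -0.07, 0.123, 92, -131, 0, 0], [-0.005, -0.088, 0.154, 114, -163, 0, 0]])

```text
t: 0.52
tcp_pos: [0.2675, 0.3373, 0.2308]
orientation: [0.07, 0.997, 0.003, 0.044]
ft_force: [1.3, 0.4, 0.9]
gripper_width: 0.0854
grip_force: 0.0
```

Request:
servo_tool(rows=[[0, -0.018, 0.031, 23, -33, 0, 0], [-0.002, -0.036, 0.062, 46, -66, 0, 0], [-0.003, -0.053, 0.092, 69, -98, 0, 0], [-0.004, -0.07, 0.123, 92, -131, 0, 0], [-0.005, -0.088, 0.154, 114, -163, 0, 0]])

```text
t: 0.93
tcp_pos: [0.3814, 0.1743, 0.2312]
orientation: [-0.007, 0.996, 0.008, 0.088]
ft_force: [0.8, -0.1, 0.3]
gripper_width: 0.0854
grip_force: 0.0
```

Request:
servo_tool(rows=[[0, -0.018, 0.031, 23, -33, -20, 0], [-0.002, -0.036, 0.062, 46, -66, -40, 0], [-0.003, -0.053, 0.092, 69, -98, -60, 0], [-0.004, -0.07, 0.123, 92, -131, -80, 0], [-0.005, -0.088, 0.154, 114, -163, -98, 0]])

```text
t: 1.35
tcp_pos: [0.4883, 0.0214, 0.1381]
orientation: [-0.084, 0.988, 0.012, 0.131]
ft_force: [0.9, 0.8, 0.3]
gripper_width: 0.0853
grip_force: 0.0
```

Run:
```python
from h import *
n=n15(); b=np.array([.5208,.0156,.0359])
s=robot.state(); print(s["t"],s["joints"].round(3),s["tcp_pos"],s["dq"].round(3))
plan(b+.005*n,toolR(n,YAW+np.pi/2))
```

```text
1.35 [ 0.017  0.091 -0.659  0.561  0.041 -0.148] [0.48830649 0.02139169 0.13810643] [-1.02   0.519 -0.129 -0.837  0.332 -1.342]
turn [-0.0017  0.0009 -0.0029] |deg| 0.2 shift mm [ 31.2  -6.  -97.4]
```

Request:
servo_tool(rows=[[0, 0, 0, 0, 0, 0, 0], [0, 0, 0, 0, 0, 0, 0]])

```text
t: 1.52
tcp_pos: [0.4872, 0.0211, 0.1373]
orientation: [-0.081, 0.988, 0.012, 0.128]
ft_force: [-0.6, -0.0, -0.5]
gripper_width: 0.085
grip_force: 0.0
```

Run:
```python
from h import *
n=n15(); b=np.array([.5208,.0156,.0359])
s=robot.state(); print(s["tcp_pos"],s["ft_force"])
plan(b+.005*n,toolR(n,YAW+np.pi/2))
im,d,P=cloud("top"); cv2.imwrite("pics/t1.png",cv2.resize(im[130:270,230:430,::-1],None,fx=3,fy=3))
```

```text
[0.48720518 0.02108311 0.13725886] [-0.64918041 -0.04833535 -0.48946541]
turn [-0.0019 -0.0038  0.0032] |deg| 0.3 shift mm [ 32.3  -5.7 -96.5]
```

View pics/t1.png

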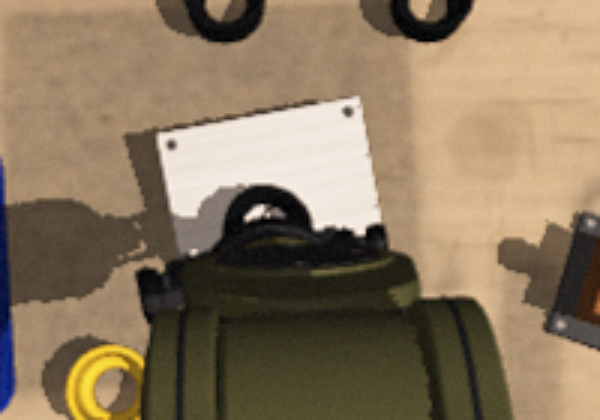

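The picture shows the gripper leaning over the boot at crop (265,215) with its fingers spread along the lip. I do the lateral correction first, then go down along the axis.

Request:
servo_tool(rows=[[-0.002, -0.004, 0.003, 7, -10, 0, 0], [-0.002, -0.004, 0.003, 12, -9, -20, 0], [-0.002, -0.004, 0.003, 18, -8, -42, 0], [-0.002, -0.004, 0.003, 24, -7, -64, 0], [-0.002, -0.004, 0.003, 29, -6, -85, 0]])

```text
t: 1.98
tcp_pos: [0.5177, 0.019, 0.0542]
orientation: [-0.087, 0.987, 0.011, 0.133]
ft_force: [0.1, 0.7, -0.3]
gripper_width: 0.0854
grip_force: 0.0
```

Request:
servo_tool(rows=[[0, 0, 0, 3, 0, -11, 0], [0, 0, 0, 3, 0, -11, 0.2], [0, 0, 0, 3, 0, -11, 0.6], [0, 0, 0, 3, 0, -11, 0.6], [0, 0, 0, 3, 0, -11, 0.6]], grip_force=40)

```text
t: 2.4
tcp_pos: [0.5208, 0.0178, 0.0444]
orientation: [-0.086, 0.987, 0.011, 0.133]
ft_force: [0.0, -0.4, -0.1]
gripper_width: 0.0621
grip_force: 43.7
```

Request:
servo_tool(rows=[[0, 0, 0, -5, -1, 20, 0.6], [0, 0, 0, -13, -2, 50, 0.6], [0, 0, 0, -21, -4, 80, 0.6], [0, 0.0, 0.1, -21, 10, 110, 0.6], [0, 0.0, 0.2, -21, 30, 140, 0.6]])

```text
t: 2.82
tcp_pos: [0.498, 0.0469, 0.1855]
orientation: [-0.185, 0.974, 0.024, 0.131]
ft_force: [1.0, -0.3, -1.9]
gripper_width: 0.0621
grip_force: 44.1
```

Run:
```python
from h import *
for z in (.18,):
  for y in (183.8,99.6): plan([.4875,.2644,z],toolR([0,0,1],np.radians(y)))
s=robot.state(); print(s["tcp_pos"],s["joints"].round(2),s["gripper_width"])
```

```text
turn [-0.2397  0.1541  1.2541] |deg| 73.7 shift mm [-10.5 217.5  -5.5]
turn [-0.0698  0.2577 -0.2063] |deg| 19.3 shift mm [-10.5 217.5  -5.5]
[0.49798958 0.04687251 0.1854508 ] [ 0.04  0.07 -0.54  0.7   0.09 -0.32] 0.062105843547377776
```

Request:
servo_tool(rows=[[-0.0216, 0.0139, 0.1129, -1, 24, 0, 0.6], [-0.0432, 0.0278, 0.2258, -2, 48, 0, 0.6], [-0.0648, 0.0417, 0.3387, -3, 72, 0, 0.6], [-0.0864, 0.0556, 0.4516, -4, 96, 0, 0.6], [-0.108, 0.0695, 0.5645, -5, 120, 0, 0.6]])

```text
t: 3.23
tcp_pos: [0.4941, 0.1683, 0.1846]
orientation: [-0.455, 0.887, 0.013, 0.076]
ft_force: [1.0, 0.3, -0.5]
gripper_width: 0.0623
grip_force: 43.9
```

Request:
servo_tool(rows=[[-0.0216, 0.0139, 0.1129, -1, 20, 0, 0.6], [-0.0432, 0.0278, 0.2258, -2, 40, 0, 0.6], [-0.0648, 0.0417, 0.3387, -3, 60, 0, 0.6], [-0.0864, 0.0556, 0.4516, -4, 80, 0, 0.6], [-0.108, 0.0695, 0.5645, -5, 97, 0, 0.6]])

```text
t: 3.65
tcp_pos: [0.4892, 0.2658, 0.1843]
orientation: [-0.687, 0.726, 0.002, 0.014]
ft_force: [-0.2, 0.3, 0.2]
gripper_width: 0.0623
grip_force: 43.9
```

Request:
servo_tool(rows=[[-0.0216, 0.0139, 0.1129, 0, 0, 0, 0.6], [-0.022, 0.014, 0.115, 0, 0, 0, 0.6]])

```text
t: 3.82
tcp_pos: [0.4898, 0.2661, 0.1838]
orientation: [0.727, -0.686, 0.0, -0.001]
ft_force: [0.4, 0.6, -0.7]
gripper_width: 0.0623
grip_force: 43.9
```

Run:
```python
from h import *
plan([.4875,.2644,.09],toolR([0,0,1],np.radians(183.8)))
s=robot.state(); print(s["tcp_pos"],s["joints"].round(2),s["gripper_width"])
im,d,P=cloud("side"); cv2.imwrite("pics/s1.png",im[100:400,200:500,::-1])
```

```text
turn [-0.0014  0.0026  0.0087] |deg| 0.5 shift mm [ -2.3  -1.7 -93.8]
[0.48975912 0.26614292 0.18379639] [ 0.5   0.34 -0.15  1.08 -0.   -1.13] 0.06229154793544782
```

View pics/s1.png

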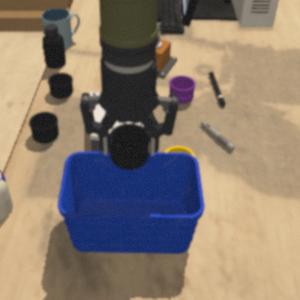

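The boot is held at crop (130,145), over the basket. I lower it inside and let go.

Request:
servo_tool(rows=[[0, 0, 0, -1, 0, -25, 0.6], [0, 0, 0, -2, -1, -55, 0.6], [0, 0, 0, -2, -2, -85, 0.6], [0, 0, 0, -2, -2, -105, 0.6], [0, 0, 0, -2, -2, -105, 0.4]])

```text
t: 4.28
tcp_pos: [0.4835, 0.2594, 0.0745]
orientation: [0.724, -0.689, -0.001, 0.003]
ft_force: [-0.6, -0.1, -1.7]
gripper_width: 0.0625
grip_force: 44.1
```

Request:
servo_tool(rows=[[0, 0, 0, 0, 0, 0, 0], [0, 0, 0, 0, 0, 0, 0], [0, 0, 0, 0, 0, 0, 0], [0, 0, 0, 0, 0, 0, 0], [0, 0, 0, 0, 0, 0, 0]])

```text
t: 4.7
tcp_pos: [0.4882, 0.2627, 0.0795]
orientation: [0.726, -0.688, 0.001, -0.002]
ft_force: [-0.2, -0.6, -0.7]
gripper_width: 0.0854
grip_force: 0.0
```

Request:
servo_tool(rows=[[0, 0, 0, 0, 0, 25, 0], [0, 0, 0, 0, 0, 60, 0], [0, 0, 0, 0, 0, 95, 0], [0, 0, 0, 0, 0, 130, 0], [0, 0, -0.12, 0, -30, 155, 0]])

```text
t: 5.12
tcp_pos: [0.489, 0.2362, 0.237]
orientation: [-0.684, 0.729, -0.0, 0.005]
ft_force: [1.4, -1.0, 0.5]
gripper_width: 0.0854
grip_force: 0.0
```

Run:
```python
from h import *
plan([.4685,-.2532,.22],toolR([0,0,1],np.radians(99.6)))
s=robot.state(); print(s["tcp_pos"],s["joints"].round(2),s["gripper_width"])
for nm in("top","side"):
    PP=np.load(nm+".npz")["P"]
    r=np.hypot(PP[...,0]-.4685,PP[...,1]+.2532)
    for z0,z1 in((.065,.07),(.075,.1),(.1,.13),(.136,.142),(.1425,.15)):
        q=PP[(r<.025)&(PP[...,2]>z0)&(PP[...,2]<z1)]
        if len(q)>5:
            m=(q[:,:2]*1000).astype(np.float32); print(nm,z0,len(q),cv2.minEnclosingCircle(m),m.mean(0),np.median(q[:,2]))
im,d,P=cloud("top")
k=(abs(P[...,0]-.4875)<.095)&(abs(P[...,1]-.2644)<.045)&(im.max(-1)<60)&(P[...,2]<.1)
print("dark in basket",k.sum(),np.nanmean(P[k],0))
```

```text
turn [-2.0000e-04  9.8000e-03 -1.3391e+00] |deg| 76.7 shift mm [ -20.5 -489.4  -17. ]
[0.48899525 0.23620685 0.23699633] [ 0.45  0.28 -0.09  1.19  0.   -1.06] 0.0853847901165688
top 0.065 68 ((469.08563232421875, -253.0037841796875), 24.275053024291992) [ 467.9332  -246.01402] 0.06776282190230432
top 0.075 52 ((467.9209899902344, -251.17587280273438), 11.913618087768555) [ 465.79733 -244.5198 ] 0.09007396409570062
top 0.1 61 ((467.9501953125, -250.26473999023438), 11.599124908447266) [ 466.32635 -243.89728] 0.1158410039264337
top 0.136 27 ((467.5020751953125, -252.38108825683594), 13.299893379211426) [ 465.56485 -246.30745] 0.14087455544520766
top 0.1425 130 ((468.3597717285156, -251.97557067871094), 12.717203140258789) [ 467.9746  -252.10507] 0.1445315159231016
side 0.065 43 ((470.89776611328125, -246.72605895996094), 22.397096633911133) [ 468.4417  -243.72379] 0.06796543300663838
side 0.075 78 ((469.1332702636719, -249.63890075683594), 12.345842361450195) [ 468.35233 -244.43427] 0.0861374251756844
side 0.1 101 ((466.5020751953125, -249.5794677734375), 13.431744575500488) [ 467.66193 -243.95517] 0.11608977019658717
side 0.136 21 ((469.3463134765625, -249.14259338378906), 12.788881301879883) [ 469.25558 -243.07712] 0.13932540705134877
side 0.1425 45 ((469.55615234375, -251.84249877929688), 14.112339973449707) [ 468.3827  -249.25221] 0.14515801331838174
dark in basket 638 [0.48775471 0.26029848 0.02960785]
```

Request:
servo_tool(rows=[[0, 0, -0.12, 0, -40, 0, 0], [0, 0, -0.24, -2, -80, 0, 0], [0, 0.002, -0.36, -4, -120, 0, 0], [0, 0.003, -0.48, -6, -160, 0, 0], [0, 0.004, -0.6, -8, -200, 0, 0]])

```text
t: 5.58
tcp_pos: [0.4788, 0.0306, 0.2336]
orientation: [-0.434, 0.901, 0.001, -0.0]
ft_force: [1.2, -0.2, -0.3]
gripper_width: 0.0854
grip_force: 0.0
```

Request:
servo_tool(rows=[[0, 0, -0.12, 0, -40, 0, 0], [0, 0, -0.24, -2, -80, 0, 0], [0, 0.002, -0.36, -4, -120, 0, 0], [0, 0.003, -0.48, -6, -160, 0, 0], [0, 0.004, -0.6, -8, -200, 0, 0]])

```text
t: 6.0
tcp_pos: [0.4708, -0.1698, 0.2336]
orientation: [-0.149, 0.989, 0.002, -0.002]
ft_force: [-0.0, -0.6, -0.2]
gripper_width: 0.0857
grip_force: 0.0
```

Request:
servo_tool(rows=[[0, 0, -0.12, 0, -40, 0, 0], [0, 0, -0.139, -2, -80, -5, 0], [0, 0, -0.139, -4, -87, -10, 0], [0, 0, -0.139, -4, -87, -15, 0], [0, 0, -0.139, -4, -87, -15, 0]])

```text
t: 6.42
tcp_pos: [0.4662, -0.2544, 0.2169]
orientation: [-0.082, 0.997, 0.003, -0.003]
ft_force: [0.3, -0.1, -0.6]
gripper_width: 0.0855
grip_force: 0.0
```

Run:
```python
from h import *
plan([.468,-.252,.084],toolR([0,0,1],np.radians(99.6)))
s=robot.state(); print(s["tcp_pos"],s["joints"].round(2),s["gripper_width"])
im,d,P=cloud("top"); np.savez("top2",im=im,d=d,P=P)
im2,d,P=cloud("side"); np.savez("side2",im=im2,d=d,P=P)
a=cv2.resize(im[155:240,270:370,::-1],None,fx=4,fy=4,interpolation=cv2.INTER_CUBIC)
b=cv2.resize(im2[170:270,260:380,::-1],(400,333),interpolation=cv2.INTER_CUBIC)
cv2.imwrite("pics/ring.png",np.hstack([a[:333],b[:,:400]]))
```

```text
turn [-0.0057 -0.0065  0.0034] |deg| 0.5 shift mm [   1.8    2.4 -132.9]
[ 0.46616054 -0.25435873  0.2169208 ] [-0.5   0.28 -0.14  1.15  0.   -0.66] 0.08550601030641254
```

View pics/ring.png

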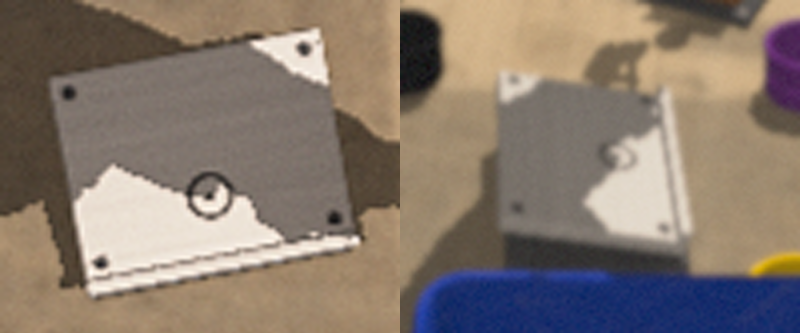

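The ring shows at (209,195) in the left crop, which is about (321.9,203.4) in the top picture, and at (617,156) in the right crop, about (325,216.7) in the side picture. The plate is clear. Next I measure the mark and grasp the gauge.

Request:
servo_tool(rows=[[-0.006, -0.006, 0.003, 2, 2, -30, 0], [-0.006, -0.006, 0.003, 2, 2, -60, 0], [-0.006, -0.006, 0.003, 2, 2, -90, 0], [-0.006, -0.006, 0.003, 2, 2, -120, 0], [-0.006, -0.006, 0.003, 2, 2, -133, 0]])

```text
t: 6.93
tcp_pos: [0.4674, -0.2497, 0.0821]
orientation: [-0.086, 0.996, 0.0, -0.001]
ft_force: [-0.1, 0.0, -0.1]
gripper_width: 0.0854
grip_force: 0.0
```

Request:
servo_tool(rows=[[0, 0, 0, 0, 0, 0, 0.3], [0, 0, 0, 0, 0, 0, 0.55], [0, 0, 0, 0, 0, 0, 0.9], [0, 0, 0, 0, 0, 0, 0.9], [0, 0, 0, 0, 0, 0, 0.9]], grip_force=60)

```text
t: 7.35
tcp_pos: [0.4705, -0.2532, 0.0867]
orientation: [-0.084, 0.996, -0.002, 0.002]
ft_force: [-0.6, -0.3, 0.1]
gripper_width: 0.0255
grip_force: 0.0
```

Run:
```python
from h import *
s=robot.state(); print(s["tcp_pos"],s["gripper_width"],s["grip_force"],s["ft_force"])
n=n15(); Q=[]
for nm in("top2","side2"):
    P=np.load(nm+".npz")["P"]; c0=np.array([.5404,.0091,.0406])
    M=(np.linalg.norm(P-c0,axis=-1)<.075)&(abs((P-c0)@n)<.006)&(P[...,2]>.012); q=P[M]
    for _ in range(6):
        c=q.mean(0); nn=np.linalg.svd(q-c,full_matrices=False)[2][2]; nn*=np.sign(nn[2]); q=q[abs((q-c)@nn)<.003]
    yaw=np.arctan2(-nn[1],-nn[0])
    print(nm,nn,"tilt",np.degrees(np.arccos(nn[2])),"yaw",np.degrees(yaw),len(q))
    cam=nm[:-1]; m=optics.camera_model(cam); K=np.array(m["camera_matrix"]); Rm=R.from_quat(m["attitude"]).as_matrix()
    T=np.load(nm+".npz"); u,v={"top":(321.9,203.4),"side":(324.8,216.5)}[cam]
    # refine: locally normalized darkness within the 13 mm ring
    ray=Rm@[(u-K[0,2])/K[0,0],(v-K[1,2])/K[1,1],1]; o=np.array(m["position"])
    for (a,b) in((c,nn),(c0,n)): print("  ring",o+ray*((a-o)@b)/(ray@b))
    X=np.median(P[int(round(v))-1:int(round(v))+2,int(round(u))-1:int(round(u))+2].reshape(-1,3),0); print("  depth pt",X)
    q2=np.stack([(q-c)@np.cross([-n[1]/n[0]*0-np.sin(YAW),np.cos(YAW),0],n),(q-c)@np.array([-np.sin(YAW),np.cos(YAW),0])],-1)
    r=cv2.minAreaRect((q2*1000).astype(np.float32)); print("  rect",r)
```

```text
[ 0.47048963 -0.25318516  0.08669925] 0.02548178896265788 0.0 [-0.5555904  -0.33388885  0.07660449]
top2 [-0.25402721 -0.04253262  0.96626143] tilt 14.92552518146515 yaw 9.505055427941722 2999
  ring [0.52217984 0.00702014 0.03539206]
  ring [0.52213725 0.00702579 0.03568235]
  depth pt [0.52292376 0.00679649 0.03509578]
  rect ((0.70928955078125, -0.07105255126953125), (112.59788513183594, 149.11294555664062), 0.1933508664369583)
side2 [-0.25421202 -0.04194556  0.96623849] tilt 14.930627807285337 yaw 9.369511347987595 1943
  ring [0.52218209 0.00741689 0.03587576]
  ring [0.52220221 0.0072227  0.03570831]
  depth pt [0.52195827 0.00538625 0.03575244]
  rect ((0.6782722473144531, -3.9580764770507812), (148.5786895751953, 113.23789978027344), 89.86095428466797)
```

Request:
servo_tool(rows=[[0, 0, 0, 0, 0, 0, 0.95], [0, 0, 0, 0, 0, 0, 0.95], [0, 0, 0, 0, 0, 0, 0.95]])

```text
t: 7.6
tcp_pos: [0.4705, -0.2532, 0.0868]
orientation: [-0.084, 0.996, -0.002, 0.002]
ft_force: [-0.0, 2.1, 6.0]
gripper_width: 0.0224
grip_force: 58.4
```

Request:
servo_tool(rows=[[0, 0, 0, 0, 0, 5, 0.95], [0, 0, 0, 0, 0, 15, 0.95], [0, 0, 0, 0, 0, 30, 0.95], [0, 0, 0, 0, 0, 45, 0.95], [0, 0, 0, 0, 0, 60, 0.95]])

```text
t: 8.02
tcp_pos: [0.4688, -0.2529, 0.1462]
orientation: [-0.084, 0.996, -0.001, 0.0]
ft_force: [-0.3, -0.1, -1.5]
gripper_width: 0.0223
grip_force: 58.8
```

Request:
servo_tool(rows=[[0, 0, 0, 0, 0, 25, 0.95], [0, 0, 0, 0, 0, 50, 0.95], [0, 0, 0, 0, 0, 60, 0.95], [0, 0, 0, 0, 0, 60, 0.95], [0, 0, 0, 0, 0, 60, 0.95]])

```text
t: 8.43
tcp_pos: [0.4693, -0.253, 0.2052]
orientation: [-0.084, 0.996, -0.001, 0.001]
ft_force: [-1.1, -0.4, -1.9]
gripper_width: 0.0228
grip_force: 58.8
```

Run:
```python
from h import *
s=[robot.state() for _ in range(1)][0]; print(s["tcp_pos"],s["gripper_width"],s["grip_force"],s["ft_force"])
for nm in("top","side"):
    im,d,P=cloud(nm); np.savez(nm+"3",im=im,d=d,P=P)
    if nm=="side": cv2.imwrite("pics/s3.png",cv2.resize(im[60:200,280:440,::-1],None,fx=3,fy=3,interpolation=cv2.INTER_CUBIC))
    r=np.hypot(P[...,0]-.4685,P[...,1]+.2525)
    for z in np.arange(.1,.26,.008):
        q=P[(r<.03)&(abs(P[...,2]-z)<.004)]
        if len(q)>4: print(nm,z.round(3),len(q),(q.mean(0)*1000).round(1),np.ptp(q,axis=0).round(4)[:2])
```

```text
[ 0.46926082 -0.2529961   0.20516011] 0.022822297118622825 58.79392325878143 [-1.05991556 -0.44200002 -1.88199755]
top 0.188 37 [ 453.8 -252.3  186.6] [0.0057 0.0222]
top 0.196 5 [ 456.3 -249.1  197.2] [0.002  0.0068]
top 0.212 6 [ 455.8 -250.2  212. ] [0.0008 0.0063]
top 0.228 5 [ 461.4 -238.4  228.2] [0.0212 0.0137]
top 0.252 21 [ 465.1 -229.8  253. ] [0.0253 0.0108]
side 0.14 7 [ 466.4 -250.5  140.6] [0.0052 0.007 ]
side 0.148 7 [ 467.3 -248.7  147.9] [0.0148 0.006 ]
side 0.156 24 [ 466.  -245.6  156.2] [0.0174 0.0096]
side 0.164 21 [ 466.5 -244.7  164. ] [0.0172 0.0086]
side 0.172 26 [ 466.2 -245.5  171.7] [0.0173 0.0102]
side 0.18 21 [ 465.7 -241.2  182.1] [0.0315 0.0289]
side 0.188 52 [ 466.4 -243.9  187.2] [0.0317 0.0277]
side 0.196 31 [ 466.9 -243.7  195.9] [0.022  0.0124]
side 0.204 17 [ 466.3 -240.5  204.1] [0.0237 0.0207]
side 0.212 33 [ 468.5 -240.5  212. ] [0.0269 0.0368]
side 0.22 35 [ 467.8 -238.3  219.4] [0.0267 0.041 ]
side 0.228 43 [ 467.9 -236.8  227.8] [0.0267 0.0413]
side 0.236 32 [ 468.6 -236.2  236. ] [0.0268 0.0396]
side 0.244 19 [ 469.  -235.6  242.4] [0.0248 0.0443]
side 0.252 11 [ 480.7 -249.3  252.4] [0.0087 0.0381]
```

View pics/s3.png

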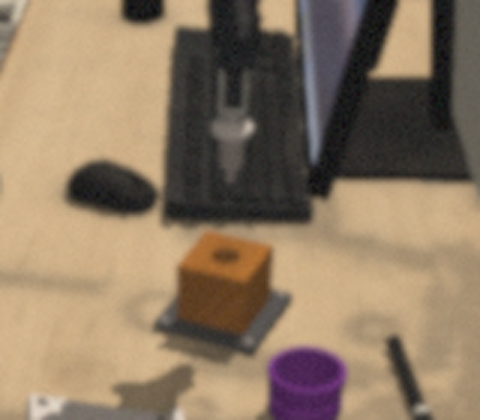

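The gauge is in the fingers clear of the stand, with its collar at crop (233,128) and its tip at about (233,183). It hangs straight. Next is a hover above the ring, square to the face.

```bash
sed -i 's/radians(9.6)/radians(9.5)/' h.py
python3 - <<'E'
from h import *
n=n15(); m=np.array([.5222,.0070,.0357]); plan(m+.103*n,toolR(n,YAW+np.pi/2)); print(robot.state()["joints"].round(2))
E
```

```text
turn [ 0.0443 -0.2593 -0.0021] |deg| 15.1 shift mm [ 27.8 254.9 -68.3]
[-0.49  0.29 -0.18  1.11 -0.   -0.66]
```

Request:
servo_tool(rows=[[0.006, -0.032, 0, 3, 30, 0, 0.95], [0.011, -0.065, 0, 7, 62, 0, 0.95], [0.016, -0.097, 0, 10, 95, 0, 0.95], [0.022, -0.13, 0, 14, 128, 0, 0.95], [0.028, -0.162, -0.001, 18, 160, 0, 0.95]])

```text
t: 8.95
tcp_pos: [0.4856, -0.0911, 0.203]
orientation: [-0.083, 0.993, 0.007, 0.081]
ft_force: [1.0, -0.1, -1.0]
gripper_width: 0.0228
grip_force: 58.9
```

Request:
servo_tool(rows=[[0.006, -0.033, 0, 3, 30, -10, 0.95], [0.011, -0.065, 0, 6, 60, -25, 0.95], [0.016, -0.097, -0.001, 10, 85, -45, 0.95], [0.016, -0.097, -0.001, 10, 95, -68, 0.95], [0.016, -0.097, -0.001, 10, 95, -68, 0.95]])

```text
t: 9.37
tcp_pos: [0.4907, 0.0044, 0.1309]
orientation: [-0.084, 0.989, 0.011, 0.125]
ft_force: [-1.6, -0.0, -2.1]
gripper_width: 0.0225
grip_force: 59.1
```

Request:
servo_tool(rows=[[0, 0, 0, 0, 0, 0, 0.95], [0, 0, 0, 0, 0, 0, 0.95], [0, 0, 0, 0, 0, 0, 0.95]])

```text
t: 9.62
tcp_pos: [0.4985, 0.0013, 0.1381]
orientation: [-0.081, 0.988, 0.01, 0.132]
ft_force: [-0.8, 0.7, -0.6]
gripper_width: 0.0224
grip_force: 59.1
```

Run:
```python
from h import *
n=n15(); m=np.array([.5222,.0070,.0357]); plan(m+.103*n,toolR(n,YAW+np.pi/2))
s=robot.state(); print(s["t"],s["tcp_pos"],s["ft_force"],s["gripper_width"])
im,d,P=cloud("side"); np.savez("side4",im=im,d=d,P=P); im2,d2,P2=cloud("top"); np.savez("top4",im=im2,d=d2,P=P2)
a=cv2.resize(im[140:250,270:380,::-1],(540,540),interpolation=cv2.INTER_CUBIC)
cv2.imwrite("pics/s4.png",a)
ex=np.array([np.cos(YAW),np.sin(YAW),0]); ey=np.array([-np.sin(YAW),np.cos(YAW),0]); sl=np.cross(ey,n)
for nm,PP in(("side",P),("top",P2)):
    H=(PP-m)@n; U=(PP-m)@sl; V=(PP-m)@ey
    for h in np.arange(.012,.11,.006):
        B=(abs(H-h)<.003)&(abs(U)<.035)&(abs(V)<.035)
        if B.sum()>3: print(nm,h.round(3),B.sum(),"u",(np.nanmin(U[B])*1e3).round(1),(np.nanmean(U[B])*1e3).round(1),(np.nanmax(U[B])*1e3).round(1),"v max",(np.nanmax(V[B])*1e3).round(1))
```

```text
turn [0.002  0.004  0.0015] |deg| 0.3 shift mm [-2.6  1.3 -2.9]
9.6167 [0.49846425 0.00128087 0.13812819] [-0.8428311   0.69430746 -0.64247219] 0.022395445453526047
side 0.012 7 u -34.7 -33.5 -32.3 v max 18.6
side 0.036 5 u -1.7 1.7 4.7 v max 1.9
side 0.042 8 u -3.1 1.8 5.5 v max 2.8
side 0.054 20 u -5.5 3.3 11.4 v max 9.0
side 0.06 21 u -6.3 2.8 10.6 v max 8.5
side 0.066 16 u -7.0 3.6 10.4 v max 9.6
side 0.072 26 u -5.9 3.4 11.1 v max 9.2
side 0.078 4 u 4.0 6.8 8.9 v max 9.0
side 0.084 58 u -15.8 3.0 17.2 v max 16.6
side 0.09 39 u -13.1 3.8 14.7 v max 15.5
side 0.096 23 u -10.9 3.8 13.5 v max 11.4
side 0.102 15 u -6.1 4.9 13.0 v max 12.7
side 0.108 17 u -5.1 6.7 13.7 v max 17.7
```

View pics/s4.png

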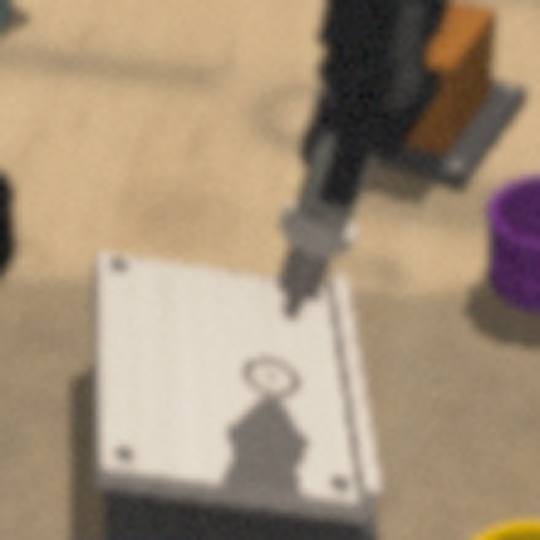

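The side picture shows the plunger tip at crop (290,312), standing about 36 mm off the face along the normal. Its axis is about 1.8 mm upslope and 1 mm to -y of the ring, which is at (270,377). I correct that and go down part of the way.

Request:
servo_tool(rows=[[0.002, 0.004, 0.001, -2, 1, -0.5, 0.95], [0.002, 0.004, 0.001, 0, 1.3, -8, 0.95], [0.002, 0.004, 0.001, 2.2, 1.7, -16, 0.95], [0.002, 0.004, 0.001, 4.4, 2.1, -24.6, 0.95], [0.002, 0.004, 0.001, 4.4, 2.1, -24.6, 0.95]])

```text
t: 10.13
tcp_pos: [0.5003, 0.0043, 0.1101]
orientation: [-0.082, 0.988, 0.011, 0.127]
ft_force: [-0.3, -0.3, -1.7]
gripper_width: 0.0227
grip_force: 59.1
```

Request:
servo_tool(rows=[[0, 0, 0, 0, 0, 0, 0.95], [0, 0, 0, 0, 0, 0, 0.95], [0, 0, 0, 0, 0, 0, 0.95], [0, 0, 0, 0, 0, 0, 0.95]])

```text
t: 10.47
tcp_pos: [0.5018, 0.0043, 0.1127]
orientation: [-0.083, 0.988, 0.011, 0.129]
ft_force: [0.2, 0.5, -1.8]
gripper_width: 0.0228
grip_force: 59.1
```

```bash
cat > look.py <<'E'
from h import *
n=n15(); m=np.array([.5222,.0070,.0357]); ey=np.array([-np.sin(YAW),np.cos(YAW),0]); sl=np.cross(ey,n)
F=[];X=[];UU=[];side=[]
for i in range(8):
    im,d,P=cloud("side"); s=robot.state(); F.append(s["ft_force"]@n); X.append([(s["tcp_pos"]-m)@a*1e3 for a in(sl,ey,n)]); side.append(P)
P=np.nanmean(side,0); plan(m+.06*n,toolR(n,YAW+np.pi/2)); print("t",s["t"],"F.n",np.mean(F).round(2),np.std(F).round(2),"tcp u v h",np.mean(X,0).round(2),np.std(X,0).round(2))
H=(P-m)@n*1e3; U=(P-m)@sl*1e3; V=(P-m)@ey*1e3
B0=(abs(U)<30)&(abs(V)<24)
# collar: rows outside barrel radius
for h in np.arange(4,80,3):
    B=B0&(abs(H-h)<1.5)
    if B.sum()>2: print(h,B.sum(),"u %.1f %.1f"%(U[B].min(),U[B].max()),"v max %.1f"%V[B].max())
cv2.imwrite("pics/l%.1f.png"%s["t"],cv2.resize(im[140:250,270:380,::-1],(540,540),interpolation=cv2.INTER_CUBIC))
E
python3 look.py
```

```text
turn [-0.0003 -0.0017 -0.0008] |deg| 0.1 shift mm [  5.3   0.2 -18.8]
t 10.8667 F.n -1.1 0.68 tcp u v h [-7.000e-02  7.200e-01  7.969e+01] [0.1  0.01 0.07]
13 5 u -3.9 1.0 v max 4.9
16 5 u -5.0 1.8 v max 4.1
19 3 u -3.9 0.0 v max 4.5
28 13 u -10.7 7.2 v max 11.1
31 9 u -9.5 7.8 v max 11.0
34 10 u -8.7 6.7 v max 11.4
37 10 u -10.6 6.8 v max 11.3
40 10 u -9.7 8.0 v max 10.7
43 10 u -8.7 6.6 v max 10.5
46 11 u -10.5 7.2 v max 10.9
49 10 u -9.4 7.5 v max 10.1
58 18 u -15.2 14.6 v max 17.7
61 53 u -17.6 14.9 v max 17.5
64 14 u -12.3 9.8 v max 13.1
67 15 u -11.3 8.6 v max 12.2
70 13 u -12.4 9.2 v max 12.8
73 10 u -9.2 10.0 v max 13.0
76 4 u 0.3 9.8 v max 12.1
```

Request:
servo_tool(rows=[[0, -0.002, 0, 1, -0.6, 0.3, 0.95], [0, -0.002, 0, 2, -0.4, -4, 0.95], [0, -0.002, 0, 3, -0.2, -8, 0.95], [0, -0.002, 0, 3.8, -0.1, -10.3, 0.95], [0, -0.002, 0, 3.8, -0.1, -10.3, 0.95]])

```text
t: 11.28
tcp_pos: [0.5053, 0.0042, 0.1015]
orientation: [-0.082, 0.988, 0.011, 0.13]
ft_force: [-0.3, -0.4, 1.6]
gripper_width: 0.0226
grip_force: 59.2
```

Request:
servo_tool(rows=[[0, 0, 0, 0, 0, 0, 0.95], [0, 0, 0, 0, 0, 0, 0.95], [0, 0, 0, 0, 0, 0, 0.95], [0, 0, 0, 0, 0, 0, 0.95]])

```text
t: 11.62
tcp_pos: [0.5052, 0.0042, 0.1021]
orientation: [-0.082, 0.988, 0.011, 0.13]
ft_force: [-1.2, -1.0, -0.4]
gripper_width: 0.0227
grip_force: 59.2
```

```bash
python3 look.py
```

```text
turn [-0.0003 -0.0001 -0.0008] |deg| 0.1 shift mm [ 1.7  0.3 -8.4]
t 12.0167 F.n 0.3 0.32 tcp u v h [5.400e-01 2.000e-02 6.862e+01] [0.01 0.01 0.02]
4 3 u -3.5 0.7 v max 4.5
7 4 u -2.5 1.9 v max 4.3
16 9 u -7.0 8.5 v max 9.9
19 11 u -8.9 7.1 v max 9.6
22 8 u -10.1 7.8 v max 9.5
25 12 u -9.3 8.2 v max 10.0
28 10 u -8.0 7.3 v max 10.5
31 9 u -10.2 7.9 v max 10.3
34 13 u -9.1 8.6 v max 9.8
37 8 u -8.0 7.3 v max 10.1
40 3 u -5.4 3.6 v max 9.9
46 15 u -16.6 14.2 v max 17.5
49 35 u -15.7 14.7 v max 17.2
52 29 u -16.6 13.1 v max 15.9
55 12 u -9.8 9.5 v max 11.5
58 16 u -8.7 10.4 v max 12.2
61 11 u -10.8 10.3 v max 11.9
64 7 u -3.1 9.7 v max 12.1
67 3 u 10.1 10.6 v max 4.4
70 8 u -6.8 10.3 v max 18.7
73 7 u -8.1 10.9 v max 18.5
76 13 u -9.6 11.8 v max 23.0
79 15 u -8.8 12.4 v max 23.5
```

Contact is beginning: the force is up about 1.4 N. I press on in small steps.

Request:
servo_tool(rows=[[0, 0, 0, 0.3, 0, -1, 0.95], [0, 0, 0, 0.5, 0.1, -2, 0.95], [0, 0, 0, 0.8, 0.1, -2.9, 0.95], [0, 0, 0, 0.8, 0.1, -2.9, 0.95], [0, 0, 0, 0.8, 0.1, -2.9, 0.95]])

```text
t: 12.43
tcp_pos: [0.5061, 0.0043, 0.0992]
orientation: [-0.082, 0.988, 0.011, 0.13]
ft_force: [-1.1, 0.1, 2.3]
gripper_width: 0.0231
grip_force: 59.2
```

```bash
python3 look.py
```

```text
turn [-0.0004  0.0002 -0.0008] |deg| 0.1 shift mm [ 0.7  0.1 -5.6]
t 12.8333 F.n 1.95 0.54 tcp u v h [6.70e-01 1.00e-02 6.56e+01] [0.03 0.02 0.01]
4 3 u -3.5 0.7 v max 3.4
13 7 u -10.3 7.7 v max 9.8
16 10 u -9.1 8.2 v max 9.5
19 11 u -8.2 8.7 v max 9.8
22 9 u -10.1 8.0 v max 10.0
25 11 u -9.2 8.5 v max 10.1
28 6 u -6.0 6.9 v max 9.8
31 15 u -9.8 7.9 v max 10.1
34 9 u -9.1 6.5 v max 10.0
37 4 u -6.1 6.9 v max 9.6
43 14 u -15.0 15.3 v max 17.0
46 42 u -17.4 14.1 v max 16.4
49 25 u -14.5 11.3 v max 15.4
52 11 u -11.0 10.4 v max 12.2
55 14 u -9.5 9.1 v max 11.9
58 13 u -11.9 10.0 v max 12.2
61 7 u -6.2 10.7 v max 11.0
67 7 u -5.6 9.5 v max 18.0
70 12 u -9.0 12.4 v max 18.8
73 12 u -8.2 12.4 v max 23.6
76 10 u -5.0 12.0 v max 24.0
79 19 u -9.0 12.4 v max 24.0
```

Request:
servo_tool(rows=[[0, 0, 0, 0.2, 0, -0.7, 0.95], [0, 0, 0, 0.4, 0, -1.4, 0.95], [0, 0, 0, 0.4, 0, -1.4, 0.95], [0, 0, 0, 0.4, 0, -1.4, 0.95], [0, 0, 0, 0.4, 0, -1.4, 0.95]])

```text
t: 13.25
tcp_pos: [0.5065, 0.0043, 0.0978]
orientation: [-0.082, 0.988, 0.011, 0.13]
ft_force: [-1.8, 0.9, 1.8]
gripper_width: 0.0229
grip_force: 59.3
```

```bash
sed -i 's/range(8)/range(16)/' look.py; python3 look.py; ls pics | tail -4
python3 - <<'E'
from h import *
im,d,P=cloud("top"); a=np.load("top.npz")
for x0,x1,y0,y1 in((285,325,108,148),(355,392,108,148)):
    for g,p in((a["im"],a["P"]),(im,P)):
        k=np.zeros(g.shape[:2],bool);k[y0:y1,x0:x1]=1;k&=(g.max(-1)<60)&(p[...,2]>.02);print(p[k].mean(0).round(4))
E
cp $(ls -t pics/l1*.png|head -1) pics/final.png
```

```text
turn [-0.0005  0.0001 -0.0009] |deg| 0.1 shift mm [ 0.4  0.1 -4.2]
t 14.05 F.n 2.43 0.43 tcp u v h [ 6.900e-01 -3.000e-02  6.412e+01] [0.02 0.01 0.01]
4 3 u -3.7 0.6 v max 3.6
13 12 u -10.0 7.7 v max 10.1
16 9 u -9.0 8.4 v max 10.4
19 9 u -6.2 6.8 v max 9.6
22 11 u -10.2 7.8 v max 9.7
25 10 u -9.2 8.5 v max 9.9
28 11 u -8.3 7.3 v max 10.0
31 8 u -7.1 7.8 v max 9.9
34 8 u -4.6 8.0 v max 9.8
40 4 u -8.6 6.5 v max 16.7
43 21 u -14.8 15.1 v max 16.7
46 51 u -17.6 15.4 v max 15.5
49 12 u -9.1 10.1 v max 11.7
52 13 u -11.0 10.5 v max 11.8
55 13 u -12.4 9.7 v max 12.1
58 11 u -7.0 10.4 v max 12.2
61 3 u -8.4 10.4 v max 11.4
67 12 u -7.7 11.6 v max 17.8
70 12 u -18.5 12.4 v max 22.8
73 15 u -8.3 12.4 v max 23.9
76 7 u -3.0 11.6 v max 23.9
79 17 u -9.0 12.3 v max 23.9
s4.png
side0.png
t1.png
top0.png
[0.6982 0.0427 0.0373]
[0.6979 0.0425 0.0374]
[ 0.6938 -0.1148  0.0347]
[ 0.693  -0.1144  0.0353]
```

View pics/final.png

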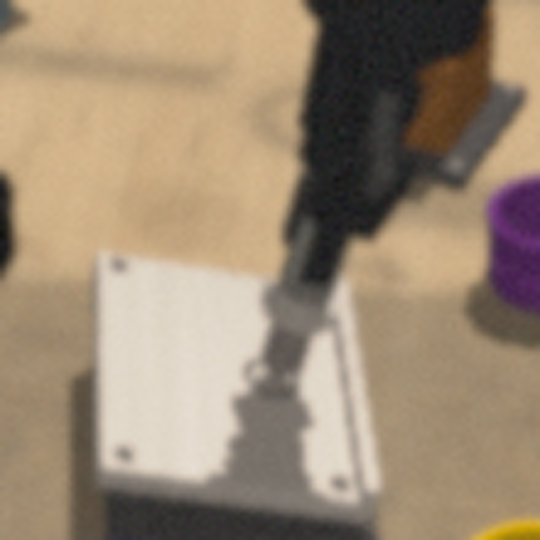

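The picture shows the plunger standing inside the ring at crop (270,375), with the gauge square to the face. The force is about 3.5 N, so the plunger is in by about 4–5 mm. The other two boots have not moved. I'm handing in.

```bash
python3 -c "
from workcell import robot
print(robot.finish_job())"
```

```text
the job is handed in; nothing more can be done
None
```

The job is handed in, with no verdict shown: the boot is in the basket, and the gripper holds the gauge square on the ring at about 3.5 N with the plunger about half way in; the other two boots have not moved.

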